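Unload the helicopter from the tipping toy transporter

ROBOT

A 6-joint arm with a two-finger parallel gripper is mounted at the origin on the work surface. World frame = base frame: x ahead of the robot, y to its left, z up, the work surface at z = 0. Lengths are in m, angles in rad, forces in N, time in s.
With the tool pointing down it reaches from about 0.35 to 0.975 m from the base axis. Payload 7.1 kg.
Tool frame: the origin (TCP) lies midway between the tips of the shut fingers; the grasp point (between the pads) lies 19 mm behind it; z points along the fingers, x is the direction in which the jaws open and shut, and the axes are right-handed (so a half turn about z gives the same grasp; the last joint's range is limited). The gripper opens to 88 mm and grips with 3 to 60 N. Pads are 20 mm wide; open, the fingers measure 115 mm over their backs; the gripper's body (75 mm by 178 mm) begins 61 mm behind the grasp point.
Start: joints at [1.184, 0.423, 1.63, -0, 1.089, -0.019], TCP at [0.225, 0.583, 0.223] pointing down, gripper open.
Joint ranges: [-3, 3], [-0.9, 2.11], [0.09, 2.58], [-1.31, 4.45], [0.11, 2.69], [-2.54, 2.54]. Speed limits (rad/s): [2.39, 2.39, 3.01, 3.14, 3.14, 3.14].

INTERFACE

Orientations are given as a unit quaternion [w, x, y, z].
In Python, from station import move_pose, movel, movej, command_gripper, wait, inverse_kinematics, read_camera, camera_info, MotionError, job_done, get_time, get_joint_pos, get_qvel, get_effort, get_tcp_pos, get_ee_rot, get_ft_force, get_ft_torque, get_grip_width gives the robot as it stands. Calls block until the motion is done:
- move_pose(position, orientation): joint-space move of the TCP to a pose.
- movel(position, frame=None, v=0.15, until_force=None): straight line of the TCP; frame=None keeps the orientation; v is the mean speed in m/s. With until_force (N) it stops when the force on the tool has changed by that much, and returns True; else False.
- movej(angles): joint-space move.
- command_gripper(opening): opening from 0.0 (shut) to 1.0 (fully open); the grip force is fixed at half the most; returns when the fingers have stopped.
- wait(seconds).
- inverse_kinematics(position, orientation): joint angles nearest the present ones, or None.
- read_camera(name): name is "side" or "top" or "wrist"; returns the picture (420x560x3 uint8, red, green, blue); there is no depth.
- camera_info(name): a dict with "intrinsics" (3x3 intrinsics, pixels), "T" (4x4, takes a point from camera to world coordinates); the wrist camera has in their place "tool_from_camera" (4x4, takes a point from camera to tool coordinates, whose origin is the TCP and whose axes are the tool frame's). Camera axes: x right, y up, looking along -z (the intrinsics and any distortion apply to the point x, -y, -z); pixel columns grow to the right and rows downward; lengths in m; the calibration is good to about 2 mm. A picture is of the moment at which its call begins: read the wrist's pose just before it. camera_info takes no time and is no camera call.
A pose or a line that the arm cannot do raises MotionError and nothing moves.
- job_done(): hands the job in, once; it reports no verdict.
Readings, each from a call of its own:
- get_time(): time.
- get_joint_pos(): joint angles.
- get_qvel(): joint speeds.
- get_effort(): joint torques, N m.
- get_tcp_pos(): TCP position.
- get_ee_rot(): TCP orientation.
- get_ft_force(): force on the tool from outside, world axes, zero at the start.
- get_ft_torque(): the same for the moment, N m.
- get_grip_width(): opening from 0.0 (shut) to 1.0 (fully open).
Only numpy, scipy, OpenCV 4.12 (cv2) and the standard library are available. Lean on these libraries where they do the work, as an engineer would, in place of code of your own. Each camera call takes 0.05 s, during which the arm holds its last target. There are 200 camera calls.

TASK

Unload the toy helicopter from the wooden transporter onto its landing pad: lift the bed by the bar at its front end until the helicopter just starts to slide of its own accord, then hold the bed still at that angle, without touching the helicopter, until its skid toes have come down on the pad and it has stopped. Then push it gently the rest of the way off the bed so that it stands level in the middle of the pad, and put the bed back down flat. Leave the other toys where they are.

Things in the scene. Friction and masses are not known exactly. Their poses are not given: they have to be found in the camera images.
- bar_mid (a point): Middle of the round steel lifting bar at the cab end of the tipping bed: 12 mm thick, lying crosswise (its y), between posts 84 mm apart; x points along the bed to the cab. With the bed flat it is 86 mm above the bench, 46 mm from the back of the cab (106 mm tall); a headboard below it tops out 24 mm under the bar's centre.
- bed_hinge (a point): Middle of the bed's hinge pin, 36 mm above the bench; axes of the wooden toy truck, which stands fast: x level towards the cab, y the hinge line, z up. With the bed flat the bar's middle is 230 mm from the hinge towards the cab and 50 mm above it, and turns with the bed. The truck is 470 mm long, cab included.
- bed (a joint): Tilt of the bed in rad: 0 flat, grows as the bar end is raised, stop at 0.52. The hinge is stiff (0.75 N m of friction), so the bed stays where it is left; lifting it at the bar takes about 5 to 6 N, pressing it down again about 2 N.
- bed_tail (a point): Middle of the bed's tail edge, on its upper face, turning with the bed (x along it to the cab, z square to its floor). Bed flat: 70 mm from the hinge, away from the cab, 44 mm above the bench; it dips to 10 to 23 mm as the bed is tipped. The bed is plywood, 305 by 106 mm, 6 mm thick, with side rails 14 mm high and 90 mm apart.
- heli_mid (a point): Plastic toy helicopter (155 mm long, 91 mm tall, 120 to 195 g), mid-skid, 45 mm above the skids' underside; x to the nose, z up. It starts on the flat bed, nose to the tail edge, this point 120 to 140 mm from that edge, and begins to slide at a bed tilt of 0.30 to 0.47 rad. Fuselage 60 mm wide, 26 to 70 mm above the skids' underside, its flat rear face 35 mm behind this point.
- heli_toe (a point): Midway between the front ends of the flat of the helicopter's two skids (64 mm apart), on their underside, 55 mm ahead of its middle; 3 mm high on the pad. Behind the fuselage a boom 16 mm thick, centred 58 mm up, runs to 88 mm behind the middle, with a fin 5 mm thick up to 88 mm. The rotor is one crosswise bar 136 by 15 mm over the middle, its top 91 mm up.
- pad_mid (a point): Middle of the top of the landing pad: a grey rubber tile 250 mm (its x, along the truck) by 170 mm, 3 mm thick, fixed to the bench behind the truck's tail, with a printed ring 140 mm across around this point. Its near edge lies under the bed's tail.
- globe: Bystander: glass snow-globe shell on a turned wooden foot, 82 mm across, 89 mm tall; origin under its middle.
- abacus: Bystander: wooden abacus frame with beads lying flat, 200 by 122 by 22 mm; origin under its middle, x along its length.
- shovel: Bystander: orange plastic toy shovel, 175 mm long, 70 mm wide, 20 mm high; origin under it near its middle, x towards the blade.
- arch: Bystander: wooden arch block, 100 by 32 by 70 mm tall; origin under its middle, x along its length.
- cup: Bystander: cream plastic stacking cup, 72 mm across, 62 mm tall; origin under its middle.
- boat: Bystander: wooden toy boat, 138 by 56 by 74 mm tall; origin under its middle, x towards the bow.
There are look-alikes about, which are no part of the job. What is shaped like the part that bears heli_mid but red is not meant.

How it is judged:
By the outcome, as a careful person would: the job done as asked, in the order asked, and still so for the second after the job is handed in, with the robot touching nothing.
It also fails if it takes over 72 s, if anything falls off the work surface, if the arm or the gripper's body presses on something with over 40 N, if the wrist force passes 120 N, or if a joint passes its speed limit or range.

## Working session

There is one attempt and no reset: what is moved stays moved. The work goes in short steps, each a Python script; the robot and the scene stay as the last script left them, time stands still between calls to the robot, and variables do not carry over. Pictures are saved under pics/ and viewed, about 8 in all and at most 12, crops included, and the job is handed in when it is done.

```bash
mkdir -p pics; ls; python3 - <<'E'
from station import *
import cv2,numpy as np
np.set_printoptions(precision=4,suppress=True)
for n in ("side","top"):
    im=read_camera(n); cv2.imwrite(f"pics/{n}0.png",cv2.cvtColor(im,cv2.COLOR_RGB2BGR))
    c=camera_info(n); print(n,c)
print(camera_info("wrist")); print(get_tcp_pos(),get_ee_rot(),get_time())
E
```

```text
pics
side {'intrinsics': array([[459.261 ,   0.    , 283.3426],
       [  0.    , 459.261 , 218.5217],
       [  0.    ,   0.    ,   1.    ]]), 'T': array([[ 0.7694,  0.3623, -0.526 ,  0.0029],
       [-0.6385,  0.4583, -0.6182, -0.6515],
       [ 0.0171,  0.8116,  0.584 ,  0.6483],
       [ 0.    ,  0.    ,  0.    ,  1.    ]])}
top {'intrinsics': array([[426.9063,   0.    , 280.5149],
       [  0.    , 426.9063, 210.3694],
       [  0.    ,   0.    ,   1.    ]]), 'T': array([[-0.0005,  0.9972, -0.0753,  0.4304],
       [-0.9996, -0.0026, -0.0283, -0.086 ],
       [-0.0285,  0.0753,  0.9968,  1.2931],
       [ 0.    ,  0.    ,  0.    ,  1.    ]])}
{'intrinsics': array([[337.5711,   0.    , 274.4684],
       [  0.    , 337.5711, 205.2618],
       [  0.    ,   0.    ,   1.    ]]), 'tool_from_camera': array([[ 1.    ,  0.0014, -0.0001,  0.0006],
       [ 0.0013, -0.9605, -0.2783, -0.076 ],
       [-0.0005,  0.2783, -0.9605, -0.1621],
       [ 0.    ,  0.    ,  0.    ,  1.    ]])}
[0.2245 0.5827 0.222 ] [ 0.0004  0.8245  0.5659 -0.0006] 0.1
```

View pics/side0.png

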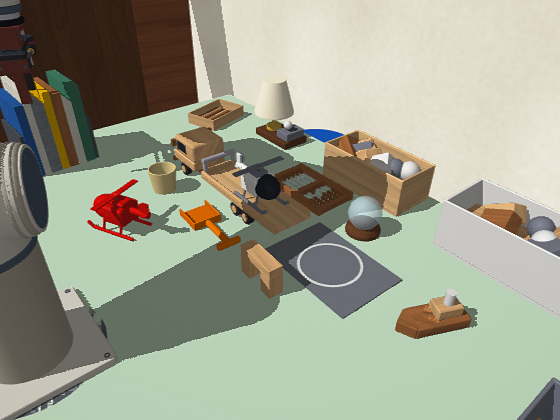

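View pics/top0.png

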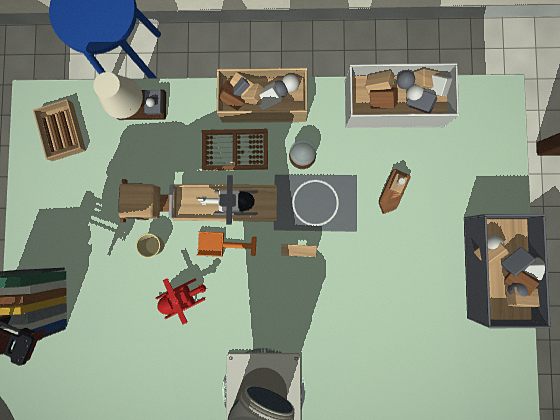

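The real helicopter, grey and white with a black nose, is on the truck bed at top-view (230,200), nose towards the pad at (315,203). The red look-alike at (180,298) stands on the bench, so it isn't the one meant. Next I'll measure the pad and take an enlarged crop to confirm.

```bash
cat > h.py <<'E'
from station import *
import cv2,numpy as np
np.set_printoptions(precision=4,suppress=True)
def campose(n):
    c=camera_info(n)
    if n!="wrist": return c["intrinsics"],c["T"]
    w,x,y,z=get_ee_rot(); M=np.eye(4)
    from scipy.spatial.transform import Rotation as R
    M[:3,:3]=R.from_quat([x,y,z,w]).as_matrix(); M[:3,3]=get_tcp_pos()
    return c["intrinsics"],M@c["tool_from_camera"]
def rays(px,KT):
    K,T=KT; px=np.atleast_2d(px).astype(float)
    d=np.c_[(px[:,0]-K[0,2])/K[0,0],-(px[:,1]-K[1,2])/K[1,1],-np.ones(len(px))]
    return T[:3,3],d@T[:3,:3].T
def onplane(px,KT,z):
    o,d=rays(px,KT); return o+d*((z-o[2])/d[:,2])[:,None]
def proj(P,KT):
    K,T=KT; p=(np.atleast_2d(P)-T[:3,3])@T[:3,:3]
    return np.c_[K[0,2]+K[0,0]*p[:,0]/-p[:,2],K[1,2]-K[1,1]*p[:,1]/-p[:,2]]
def save(im,name): cv2.imwrite("pics/"+name,cv2.cvtColor(im,cv2.COLOR_RGB2BGR))
E
python3 - <<'E'
from h import *
im=cv2.cvtColor(cv2.imread("pics/top0.png"),cv2.COLOR_BGR2RGB); KT=campose("top")
hsv=cv2.cvtColor(im,cv2.COLOR_RGB2HSV)
m=((hsv[...,1]<60)&(hsv[...,2]<135)).astype(np.uint8); m[:, :276]=0; m[:,362:]=0; m[:170]=0; m[235:]=0
n,l,s,c=cv2.connectedComponentsWithStats(m); k=1+s[1:,4].argmax(); print(s[k])
ct=max(cv2.findContours((l==k).astype(np.uint8),cv2.RETR_EXTERNAL,cv2.CHAIN_APPROX_NONE)[0],key=cv2.contourArea)
r=cv2.minAreaRect(onplane(ct[:,0],KT,.003)[:,:2].astype(np.float32)*1000); print("pad",r)
w=((hsv[...,1]<50)&(hsv[...,2]>140)).astype(np.uint8); w[:,:285]=0;w[:,345:]=0;w[:178]=0;w[228:]=0
ys,xs=np.nonzero(w); P=onplane(np.c_[xs,ys],KT,.003)[:,:2].astype(np.float32)*1000
print("ring",cv2.minEnclosingCircle(P),cv2.fitEllipse(P))
print(onplane([[175,202],[173,184],[173,221],[277,203]],KT,.086)); 
save(cv2.resize(im[165:240,110:370],None,fx=3,fy=3,interpolation=cv2.INTER_CUBIC),"topcrop.png")
E
```

```text
[ 276  170   81   65 3072]
pad ((553.867919921875, -157.03671264648438), (243.03675842285156, 195.23550415039062), 89.93819427490234)
ring ((551.9285888671875, -153.68551635742188), 70.86808776855469) ((552.0074462890625, -153.63665771484375), (134.20787048339844, 134.51600646972656), 111.52002716064453)
[[ 0.5465  0.2503  0.086 ]
 [ 0.5984  0.257   0.086 ]
 [ 0.4921  0.255   0.086 ]
 [ 0.5427 -0.0417  0.086 ]]
```

View pics/topcrop.png

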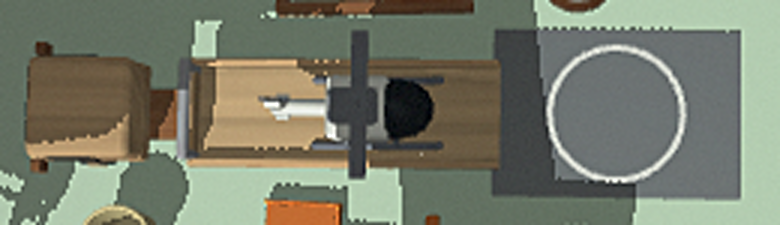

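The crop confirms it: the grey-and-white helicopter with the black nose is on the bed, and the bar is at crop (183,107), about top px (171,201). Pad centre is about (0.552,-0.154), and the ring radius agrees. Now one close look with the wrist camera.

```bash
python3 - <<'E'
from h import *
q=[0,.70711,.70711,0]
move_pose([.53,.06,.30],q); print(get_time(),get_joint_pos(),get_tcp_pos())
KT=campose("wrist"); im=read_camera("wrist"); save(im,"w1.png"); np.savez("w1.npz",K=KT[0],T=KT[1])
E
```

```text
2.2833 [ 0.0915  0.2026  1.7543  0.0002  1.1847 -1.4801] [0.53   0.0606 0.2999]
```

View pics/w1.png

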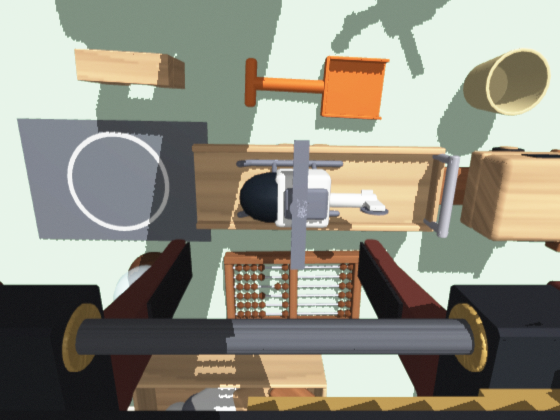

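The wrist view shows the bar from (453,157) to (445,236), the tail edge at column ~194, the pad ring at (118,181), and the skids at rows 163 and 214. Now to turn these into metric values.

```bash
python3 - <<'E'
from h import *
z=np.load("w1.npz"); KT=(z["K"],z["T"]); im=cv2.cvtColor(cv2.imread("pics/w1.png"),cv2.COLOR_BGR2RGB)
hsv=cv2.cvtColor(im,cv2.COLOR_RGB2HSV).astype(int); S,V=hsv[...,1],hsv[...,2]
# bar
pts=[]
for r in range(168,226,4):
    c=[x for x in range(436,466) if S[r,x]<55 and V[r,x]>60]
    if c: pts.append((min(c),max(c),r))
print(pts[::4])
p=np.array(pts,float); B=onplane(np.c_[(p[:,0]+p[:,1])/2,p[:,2]],KT,.086)
print("bar y vs x",np.polyfit(B[:,0],B[:,1],1),np.median(B[:,1]), "ends",onplane([[453,157],[444,236]],KT,.086))
# tail edge: wood starts
tp=[]
for r in range(152,226,4):
    c=[x for x in range(180,215) if S[r,x]>70 and V[r,x]>90]
    tp.append((min(c),r))
P=onplane(tp,KT,.044); print("tail",np.polyfit(P[:,0],P[:,1],1),np.median(P[:,1]),tp[::5])
# rails outer edges: wood vs green, cols
for cols in (range(215,236,4),range(395,425,4)):
    e=[]
    for c in cols:
        rr=[r for r in range(130,245) if S[r,c]>70 and V[r,c]>70 and hsv[r,c,0]<25]
        e.append((c,min(rr),max(rr)))
    e=np.array(e); print(e[0],onplane(e[:,:2],KT,.058).mean(0),onplane(e[:,[0,2]],KT,.058).mean(0))
w=((S<60)&(V>160)).astype(np.uint8); w[:125]=0;w[235:]=0;w[:,:60]=0;w[:,175:]=0
ys,xs=np.nonzero(w);P=onplane(np.c_[xs,ys],KT,.003)[:,:2].astype(np.float32)*1000
print("ring",cv2.minEnclosingCircle(P),cv2.fitEllipse(P))
print("pad corners",onplane([[20,119],[38,240],[207,122],[210,240]],KT,.003))
print("skids toe/heel",onplane([[239,163],[342,163],[238,214],[340,214]],KT,.047))
print("fin tip",onplane([[372,201]],KT,.13),"rotor",onplane([[301,142],[298,268]],KT,.135))
E
```

```text
[(447, 458, 168), (445, 455, 184), (442, 453, 200), (437, 460, 216)]
bar y vs x [0.0902 0.2127] 0.2611745748642993 ends [[0.5073 0.2601 0.086 ]
 [0.6015 0.2632 0.086 ]]
tail [-0.0214 -0.0271] -0.03879213337759451 [(194, 152), (195, 172), (196, 192), (197, 212)]
[215 145 228] [0.4965 0.0027 0.058 ] [ 0.6013 -0.0017  0.058 ]
[395 147 230] [0.4994 0.2209 0.058 ] [0.6042 0.2325 0.058 ]
ring ((554.5916748046875, -155.7475128173828), 71.24349975585938) ((554.4876098632812, -155.94549560546875), (134.04173278808594, 134.29661560058594), 46.3777961730957)
pad corners [[ 0.4686 -0.2739  0.003 ]
 [ 0.6397 -0.2837  0.003 ]
 [ 0.4726 -0.0278  0.003 ]
 [ 0.6399 -0.0329  0.003 ]]
skids toe/heel [[0.5201 0.0174 0.047 ]
 [0.5202 0.1447 0.047 ]
 [0.5862 0.0142 0.047 ]
 [0.5863 0.1457 0.047 ]]
fin tip [[0.546  0.1607 0.13  ]] rotor [[0.486  0.0866 0.135 ]
 [0.6186 0.0862 0.135 ]]
```

The checks agree: bar to tail is 301 mm (300 given), rotor middle to tail edge is 125 mm (120–140 given), and the truck yaw is small (about 0.015). Next I grip the bar and lift a little, testing the bed-frame nose tracker.

```bash
cat >> h.py <<'E'
from scipy.spatial.transform import Rotation as R
a=np.array([.015,1,0]); a/=np.linalg.norm(a); Z=np.array([0,0,1.]); ax=np.cross(a,Z)
H=np.array([.549,.031,.036]); BAR=H+.230*a+.050*Z
th=np.arctan2(a[1],a[0]); R0=R.from_quat([np.cos(th/2),np.sin(th/2),0,0])
def q_(r): x,y,z,w=r.as_quat(); return [w,x,y,z]
def barpose(phi,dz=-.015):
    r=R.from_rotvec(ax*phi); return list(H+r.apply(BAR+dz*Z-H)), q_(r*R0)
def nose():
    """triangulate the black nose: world point"""
    A=[];b=[];px=[]
    for n in ("side","top"):
        im=read_camera(n); KT=campose(n); V=im.max(2)
        t0=np.load("track.npy",allow_pickle=True).item(); u,v=t0[n]; w=26
        m=np.zeros(V.shape,np.uint8); y0,x0=int(v)-w,int(u)-w
        m[y0:y0+2*w,x0:x0+2*w]=V[y0:y0+2*w,x0:x0+2*w]<38
        k,l,s,c=cv2.connectedComponentsWithStats(m)
        j=1+s[1:,4].argmax(); px.append((*c[j],s[j,4])); t0[n]=tuple(c[j]); np.save("track.npy",t0)
        o,d=rays(c[j],KT); d=d[0]/np.linalg.norm(d[0]); M=np.eye(3)-np.outer(d,d); A.append(M); b.append(M@o)
    return np.linalg.solve(sum(A),sum(b)),px
def bedframe(P,phi):
    p=R.from_rotvec(-ax*phi).apply(P-H); return np.array([p@a,p@-ax,p[2]])
E
python3 - <<'E'
from h import *
np.save("track.npy",{"side":(267,187),"top":(245,201)})
print(nose())
p,q=barpose(0); print(p,q)
for f in (0,.25,.5): print(inverse_kinematics(*barpose(f)))
move_pose([p[0],p[1],.22],q); command_gripper(.45); print(get_time(),get_grip_width(),get_ft_force())
P,px=nose(); print(P,px,bedframe(P,0))
print(movel([p[0],p[1],.115],v=.15), movel(p,v=.08,until_force=6),get_tcp_pos(),get_ft_force())
save(read_camera("side")[60:270,120:420].repeat(2,0).repeat(2,1),"s1.png"); print(get_time())
E
```

```text
(array([0.5558, 0.0309, 0.0952]), [(np.float64(271.2093023255814), np.float64(190.15348837209302), np.int32(215)), (np.float64(252.83018867924528), np.float64(196.04559748427673), np.int32(636))])
[np.float64(0.5524496119404838), np.float64(0.2609741293655877), np.float64(0.071)] [np.float64(0.0), np.float64(0.7123897503420135), np.float64(0.7017840434262124), np.float64(0.0)]
[ 0.4218  0.6036  1.7446 -0.      0.7934 -1.134 ]
[ 0.2762  0.4937  1.808   0.3381  0.7958 -1.512 ]
[ 0.1009  0.433   1.8476  0.6477  0.9097 -1.8737]
4.1917 0.45238109274064736 [ 0.1523 -0.2201 -1.0718]
[0.5484 0.0477 0.0977] [(np.float64(267.56993736951983), np.float64(187.08350730688935), np.int32(479)), (np.float64(245.096), np.float64(200.792), np.int32(250))] [0.0166 0.0008 0.0617]
False False [0.5524 0.261  0.0707] [ 0.4777 -0.1352  0.4088]
5.8917
```

View pics/s1.png

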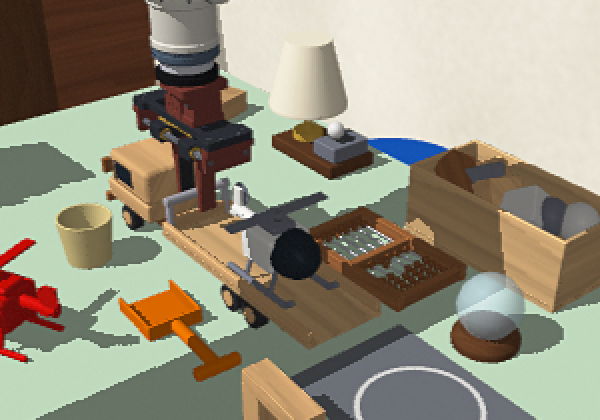

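The side view shows the fingers astride the bar with the helicopter untouched behind them. The tracker gives the nose at u=17 mm, z=98 mm, which is plausible. Now I close and lift.

```bash
python3 - <<'E'
from h import *
command_gripper(0.0); print("w",get_grip_width()*88,get_ft_force(),get_time())
P,px=nose(); print(bedframe(P,0),[p[2] for p in px])
for f in np.arange(.02,.261,.02):
    p,q=barpose(f); movel(p,q,v=.06)
    if round(f*100)%4==0:
        P,px=nose(); print(round(f,3),bedframe(P,f),[int(p[2]) for p in px],get_ft_force(),get_tcp_pos()-p)
print(get_time())
E
```

```text
w 10.910640320305266 [ 0.7405 -5.3662  2.8506] 6.45
[0.0168 0.0007 0.0616] [np.int32(480), np.int32(253)]
0.04 [0.0164 0.0009 0.0619] [482, 243] [ 1.1183 -6.5898 -0.108 ] [ 0.0001 -0.001  -0.0001]
0.08 [0.016  0.0011 0.0624] [481, 238] [ 0.5622 -5.5711 -1.4582] [ 0.0001 -0.0009 -0.0001]
0.12 [0.0162 0.001  0.0628] [479, 235] [ 0.3282 -6.9663 -1.1486] [ 0.0001 -0.0009 -0.0002]
0.16 [0.0162 0.0011 0.0629] [482, 232] [ 0.5069 -7.0943 -0.3804] [ 0.0001 -0.0009 -0.0003]
0.2 [0.0162 0.0009 0.0629] [469, 227] [ 1.4749 -7.0887 -1.0128] [ 0.0001 -0.0008 -0.0003]
0.24 [0.0161 0.001  0.0634] [475, 223] [ 0.693  -6.662  -2.0033] [ 0.0001 -0.0008 -0.0003]
10.4
```

The bed follows the bar: the nose stays fixed in the bed frame to about 1 mm. Now small steps until it slips.

```bash
cat > lift.py <<'E'
from h import *
base=[];f=.26;stop=False
def u(f):
    P,px=nose(); return bedframe(P,f),[int(p[2]) for p in px]
while f<.495 and not stop:
    f=f+(.02 if f<.279 else .006); p,q=barpose(f); movel(p,q,v=.03); wait(.06)
    b,_=u(f); base.append(b[0]); ref=np.median(base[-7:-2]) if len(base)>3 else base[0]
    if ref-b[0]>.0012:
        wait(.15); b2,_=u(f); print("susp",round(f,3),ref,b,b2)
        if b[0]-b2[0]>.0008: stop=True
print("hold at",f,np.round(base,4),get_time()); open("phi","w").write(str(f))
last=None
for i in range(24):
    wait(.25); b,n=u(f); print(round(get_time(),2),b,n)
    if last is not None and abs(b[0]-last)<.0004 and i>6: break
    last=b[0]
save(read_camera("side")[60:340,120:480].repeat(2,0).repeat(2,1),"s2.png")
E
python3 lift.py
```

```text
susp 0.418 0.015578507658164582 [0.0118 0.0013 0.0656] [0.0036 0.0018 0.0668]
hold at 0.41800000000000015 [0.0159 0.0159 0.0158 0.0158 0.0158 0.016  0.016  0.0157 0.0157 0.0158
 0.0159 0.0158 0.0157 0.0155 0.0157 0.0156 0.0158 0.0159 0.0156 0.0154
 0.0155 0.0156 0.0157 0.0118] 20.5083
20.86 [-0.0142  0.0022  0.0673] [461, 186]
21.21 [-0.0411  0.0028  0.0693] [465, 180]
21.56 [-0.0756  0.0015  0.0689] [358, 146]
21.91 [-0.0897 -0.0027  0.0615] [245, 136]
22.26 [-0.09   -0.0039  0.0608] [253, 129]
22.61 [-0.0897 -0.0027  0.061 ] [248, 135]
22.96 [-0.0897 -0.0027  0.0616] [254, 137]
23.31 [-0.0896 -0.0029  0.0614] [250, 139]
```

View pics/s2.png

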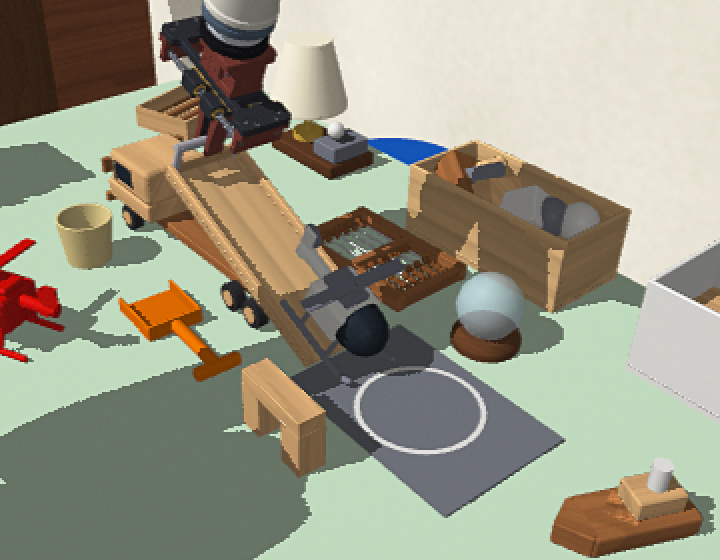

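The bed held at 0.418 rad. The skid toes are on the pad (crop (345,380)), the nose is over the pad's near part, and the helicopter has stayed still for more than 1 s. Next I release the bar (the stiff hinge holds the bed), back off along the tool, check that the bed stays put, and look from above the helicopter with the tool at the bed's tilt.

```bash
cat >> h.py <<'E'
R1=R.from_matrix(np.c_[ax,-a,-Z])
def bw(u,w,v=0.,phi=0.): return H+R.from_rotvec(ax*phi).apply(u*a+w*Z+v*ax)   # bed-frame -> world
def tq(phi): return q_(R.from_rotvec(ax*phi)*R1)
E
python3 - <<'E'
from h import *
f=float(open("phi").read())
command_gripper(.45); print("open",get_ft_force())
p,q=barpose(f,dz=.115); movel(p,v=.15)
for u,w,g in ((-.005,.20,f),(-.005,.038,f),(-.12,.05,.1)): print(inverse_kinematics(list(bw(u,w,phi=g)),tq(g)))
move_pose(list(bw(-.0,.21,phi=f)),tq(f)); print(get_joint_pos(),get_time())
KT=campose("wrist"); im=read_camera("wrist"); save(im,"w2.png"); np.savez("w2.npz",K=KT[0],T=KT[1])
E
```

```text
open [ 0.1934 -0.078  -0.6002]
[-0.34    0.3903  1.7684  0.4329  1.1604 -0.5355]
[-0.228   0.5955  1.8706  0.5561  0.8506 -0.6214]
[-0.2448  0.5466  1.8597  0.1411  0.7632 -0.3332]
[-0.3382  0.3765  1.7606  0.4295  1.1803 -0.526 ] 26.1
```

View pics/w2.png

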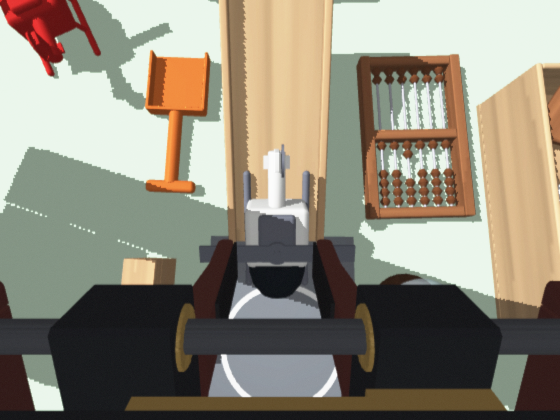

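The bed stayed up. In the view the boom is at column 277, the fuselage's rear top edge at row ~203 (columns 247–308) and the rotor at row 250, so it stands straight and centred. I'll convert these in the bed frame.

```bash
python3 - <<'E'
from h import *
f=.418; z=np.load("w2.npz"); KT=(z["K"],z["T"])
def onbed(px,w):
    o,d=rays(px,KT); r=R.from_rotvec(-ax*f); o=r.apply(o-H); d=r.apply(d); t=(w-o[2])/d[:,2]
    p=o+d*t[:,None]; return np.c_[p@a,p@ax,p[:,2]]
print("rear face top",onbed([[247,206],[308,206],[277,203]],.078))
print("rotor",onbed([[200,253],[355,252]],.099)); print("boom root/end",onbed([[277,200],[277,153]],.074))
print("skid heels",onbed([[247,172],[306,172]],.013)); print("rails at 90",onbed([[227,90],[329,90]],.022))
E
```

```text
rear face top [[-0.0084 -0.0244  0.078 ]
 [-0.0083  0.0308  0.078 ]
 [-0.0055  0.0027  0.078 ]]
rotor [[-0.0451 -0.0648  0.099 ]
 [-0.0441  0.0709  0.099 ]]
boom root/end [[-0.0038  0.0027  0.074 ]
 [ 0.0389  0.0026  0.074 ]]
skid heels [[ 0.0107 -0.0291  0.013 ]
 [ 0.0108  0.0343  0.013 ]]
rails at 90 [[ 0.0938 -0.0462  0.022 ]
 [ 0.0938  0.0538  0.022 ]]
```

The rotor mid is at u=−45 mm, v=+3 mm; the rear face at −9 and the heels at +11 are both consistent with the given sizes. Now I lower the fingers astride the boom behind the rear face and push, with the tool pitch following the expected levelling.

```bash
cat >> h.py <<'E'
F=.418; E2=np.array([-.070*np.cos(F)-.008*np.sin(F), .036-.070*np.sin(F)+.008*np.cos(F)])  # tail edge (u', z)
def heli(t):
    """pitch for toe at level coordinate t (u' grows to cab, from hinge)"""
    d=E2[0]-t; p=np.arctan2(E2[1]-.003,max(d,1e-3)); return min(p,F) if d<.110 else 0.
def pusher(t,gap=0.,h=.030,v=.003):
    p=heli(t); c,s=np.cos(p),np.sin(p); x=.055+.035+.010+gap
    return list(H+a*(t+x*c-h*s)+ax*v+Z*(.003-.036+x*s+h*c)), tq(p)
E
python3 - <<'E'
from h import *
t0=bw(-.100,.008,phi=F); t0=(t0-H)@a; print("toe",t0,heli(t0),E2, pusher(t0), bw(.001,.038,phi=F))
p=lambda u,w: list(bw(u,w,.003,F))
movel(p(.006,.21),tq(F),v=.1)
movel(p(.006,.10),v=.12,until_force=5); print(movel(p(.006,.038),v=.06,until_force=3),get_ft_force())
command_gripper(.37); print(get_grip_width()*88,get_ft_force())
T=np.arange(t0,t0-.031,-.004); 
for t in T:
    x,q=pusher(t); movel(x,q,v=.03); print(round(t,3),round(heli(t),3),get_ft_force())
print(get_time()); save(read_camera("side")[60:340,120:480].repeat(2,0).repeat(2,1),"s3.png")
E
```

```text
toe -0.09463773113675365 0.40937278608538863 [-0.0672  0.0149] ([np.float64(0.5517770623061884), np.float64(0.016114988344710583), np.float64(0.07032452153910149)], [np.float64(-0.20325439375665602), np.float64(0.9790972428257688), np.float64(-0.007342816311006289), np.float64(0.0015243222148728418)]) [0.5488 0.0165 0.0711]
False [-0.3125  0.0386 -0.4549]
32.602976465944984 [ 0.2137 -0.5378 -0.091 ]
-0.095 0.409 [ 0.1783 -0.9759 -0.2705]
-0.099 0.362 [0.6963 0.2976 0.2173]
-0.103 0.324 [ 0.0821 -0.361   0.1444]
-0.107 0.293 [-0.0454  0.0637  0.3546]
-0.111 0.267 [-0.0076 -1.0605  0.4051]
-0.115 0.246 [-0.4157 -0.0322 -0.1004]
-0.119 0.227 [ 0.0146 -0.5595 -0.1559]
-0.123 0.211 [ 0.1146 -0.325   0.5819]
31.2333
```

View pics/s3.png

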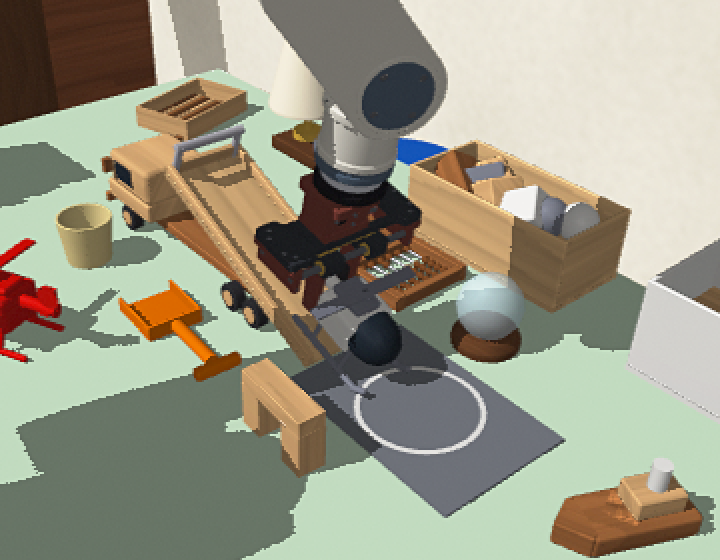

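The helicopter is moving down gently: the toes went from crop (345,380) to (372,395), it is flattening out, and forces are below 1 N. I continue to just short of the target, then check from the top camera.

```bash
cat >> h.py <<'E'
_h=heli
def heli(t): return _h(t) if t>-.165 else float(np.interp(t,[-.19,-.165],[0,_h(-.165)]))
E
python3 - <<'E'
from h import *
for t in np.arange(-.129,-.2261,-.006):
    x,q=pusher(t,v=.004); movel(x,q,v=.03); g=get_ft_force()
    if abs(g).max()>2.5: print(round(t,3),g)
print(get_tcp_pos(),get_time())
im=read_camera("top"); save(im,"t3full.png"); save(cv2.resize(im[160:245,200:370],None,fx=4,fy=4,interpolation=cv2.INTER_CUBIC),"t3.png")
save(read_camera("side"),"s4full.png")
E
```

```text
[ 0.5511 -0.0943  0.033 ] 37.1
```

View pics/t3.png

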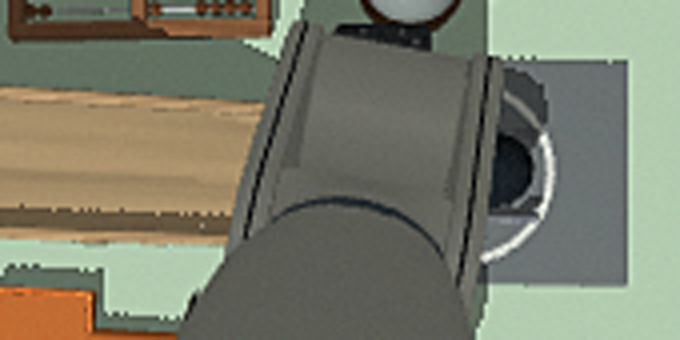

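The arm hides most of it; the nose tip is at crop (535,172) and the ring's right edge at 552. I'll check numerically and in the side view.

```bash
python3 - <<'E'
from h import *
print("nose tip",onplane([[333.7,203]],campose("top"),.048),"ring edge",onplane([[338.2,203]],campose("top"),.003))
im=cv2.imread("pics/s4full.png"); cv2.imwrite("pics/s4.png",cv2.resize(im[120:330,220:440],None,fx=3,fy=3,interpolation=cv2.INTER_CUBIC)[:600])
E
```

```text
nose tip [[ 0.5457 -0.206   0.048 ]] ring edge [[ 0.5498 -0.2239  0.003 ]]
```

View pics/s4.png

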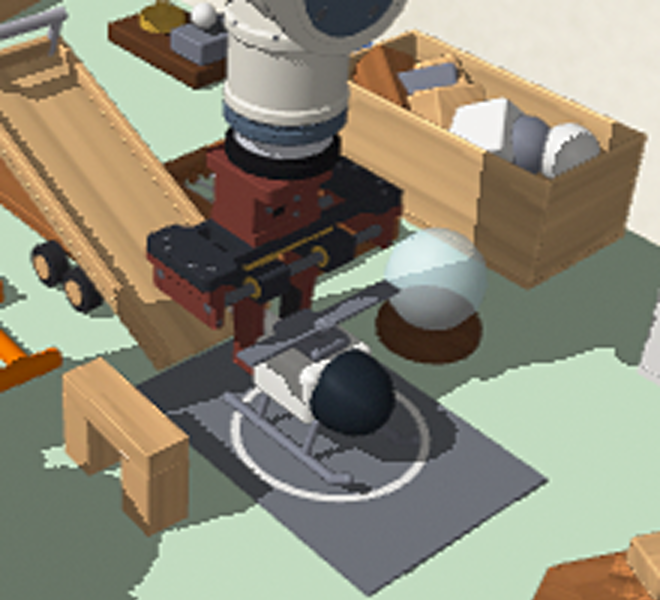

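It stands level on the pad with the skids flat; the nose tip at y=−0.206 agrees with the tool, which puts the middle at y=−0.139. Pushing the last 16 mm, then backing off and checking.

```bash
python3 - <<'E'
from h import *
for t in (-.231,-.236,-.242):
    x,q=pusher(t,v=.004); movel(x,q,v=.03)
wait(.15); print(get_tcp_pos(),get_ft_force())
x,q=pusher(-.242,gap=.006,v=.004); movel(x,v=.04)
x[2]=.20; movel(x,v=.15,until_force=4); print(get_tcp_pos(),get_ft_force())
p,q=barpose(F,dz=.115); move_pose(p,q); print(get_time())
command_gripper(.45)
im=read_camera("top"); save(im,"t5full.png"); save(cv2.resize(im[160:245,200:370],None,fx=4,fy=4,interpolation=cv2.INTER_CUBIC),"t5.png")
E
```

```text
[ 0.5509 -0.1111  0.033 ] [ 0.3113 -0.2776 -0.0696]
[ 0.5503 -0.1049  0.1991] [ 0.1557 -1.319  -0.203 ]
41.2833
```

View pics/t5.png

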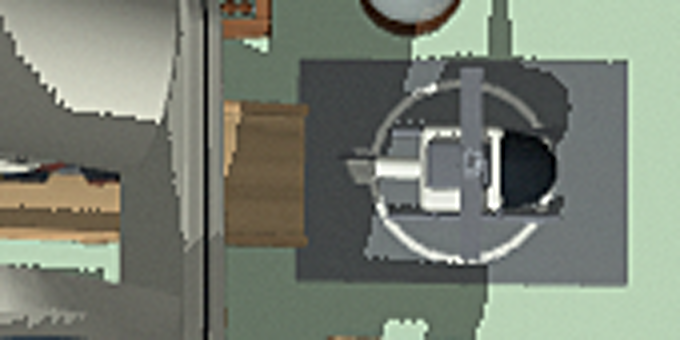

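The helicopter sits straight and level with the rotor at crop (471,165) and the ring centre at ~(466,172). It looks centred to within a few mm. Now I re-grip the bar and lower the bed.

```bash
python3 - <<'E'
from h import *
print("heli mid",onplane([[317.75,201.25]],campose("top"),.094),"pad (.552,-.154)")
p,q=barpose(F,dz=.04); movel(p,q,v=.12,until_force=6)
p,q=barpose(F); print(movel(p,v=.08,until_force=6),get_ft_force())
command_gripper(0.); print(get_grip_width()*88)
for f in np.r_[np.arange(.39,.02,-.03),.01,0]:
    p,q=barpose(f); movel(p,q,v=.06)
print(get_ft_force(),get_time())
p,q=barpose(-.006); print(movel(p,q,v=.03,until_force=8),get_ft_force(),get_tcp_pos())
command_gripper(.45); print(get_ft_force())
p,q=barpose(0); movel([p[0],p[1],.23],v=.15,until_force=5); wait(.1)
move_pose([.35,.45,.3],q)
print(get_time(),get_ft_force())
t=read_camera("top"); s=read_camera("side"); save(t,"t6full.png"); 
c1=cv2.resize(s[110:330,150:450],(800,587)); save(c1,"s6.png"); save(s,"s6full.png")
E
```

```text
heli mid [[ 0.5465 -0.1568  0.094 ]] pad (.552,-.154)
False [-0.1199  0.4968  0.3246]
11.016993136822459
[-0.0567 -9.5455  6.3678] 47.8167
False [ -2.5393 -12.2587  19.0319] [0.5525 0.2599 0.0717]
[-0.5805 -0.9716  0.4926]
51.1167 [-0.2755 -0.2873  0.0239]
```

View pics/s6.png

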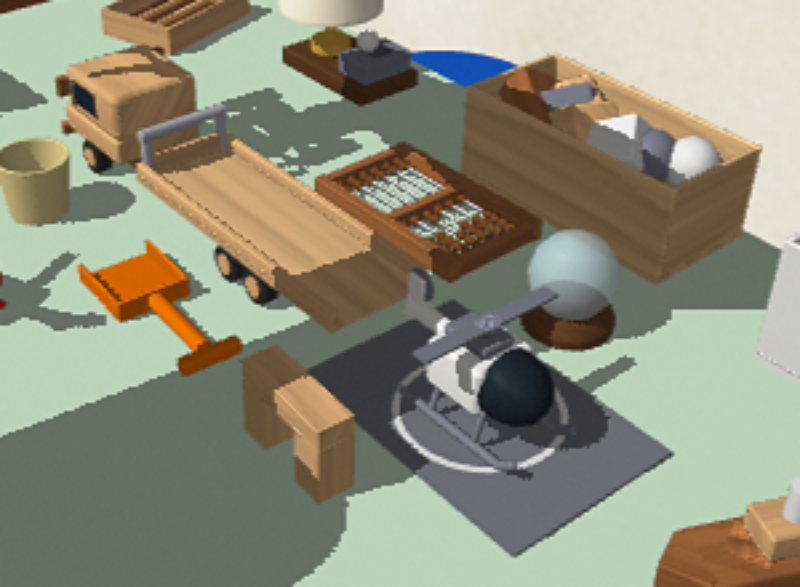

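The side view shows the bed flat, the helicopter level inside the ring and the bystanders in place. One last numeric comparison with the first top picture, then I hand in.

```bash
python3 - <<'E'
from h import *
A=cv2.cvtColor(cv2.imread("pics/top0.png"),cv2.COLOR_BGR2HSV).astype(int);B=cv2.cvtColor(cv2.imread("pics/t6full.png"),cv2.COLOR_BGR2HSV).astype(int)
for n,(x0,y0,x1,y1) in dict(shovel=(190,225,262,262),abacus=(195,125,275,172),boat=(375,155,415,215),red=(150,270,215,330),arch=(275,238,325,262),cup=(132,230,165,262)).items():
    o=[]
    for I in (A,B):
        c=I[y0:y1,x0:x1]; m=(c[...,1]>90)&((c[...,0]<28)|(c[...,0]>170)); ys,xs=np.nonzero(m); o.append((round(xs.mean()+x0,1),round(ys.mean()+y0,1),len(xs)))
    print(n,o)
job_done(); print(get_time())
E
```

```text
shovel [(np.float64(219.7), np.float64(244.1), 863), (np.float64(219.6), np.float64(244.2), 861)]
abacus [(np.float64(235.5), np.float64(148.7), 1305), (np.float64(235.5), np.float64(148.7), 1343)]
boat [(np.float64(392.6), np.float64(191.3), 737), (np.float64(392.6), np.float64(191.3), 740)]
red [(np.float64(178.2), np.float64(299.1), 1106), (np.float64(178.2), np.float64(299.1), 1109)]
arch [(np.float64(298.8), np.float64(250.1), 360), (np.float64(298.8), np.float64(250.1), 363)]
cup [(np.float64(153.7), np.float64(245.8), 18), (np.float64(155.2), np.float64(245.2), 23)]
the job is handed in; nothing more can be done
the job is handed in; nothing more can be done
```

The job is handed in: the helicopter stands level in the middle of the pad and the bed is back down flat. The last clock reading was 51.1 s, just before the final checks, against the 72 s limit.

- **Lift and slide:** I gripped the bar and raised the bed in small steps. The helicopter began to slide at about 0.418 rad. I held the bed there until the skid toes were on the pad and the helicopter had been still for over 1 s. I then let go of the bar, and the bed stayed up on its stiff hinge.
- **Push:** With the fingers on either side of the boom, I pushed on the fuselage's rear face. Forces stayed under about 1 N wherever I printed them, and never tripped the 2.5 N warning while coming off the bed.
- **Bed down:** I gripped the bar again, lowered the bed and pressed it onto its stop with about 19 N. Then I released it and moved clear.

**Last checks:**
- **Position:** The helicopter's middle was at about (0.547, −0.157). My two pad measurements were (0.552, −0.154) and (0.555, −0.156), so it is about 6–8 mm off, mostly sideways, with the cameras good to about 2 mm. I left that uncorrected.
- **Bystanders:** The shovel, abacus, boat, arch and red helicopter were unmoved to within 0.1 px. The cup's mask held only about 20 pixels and shifted 1.5 px, too little to prove anything. I judged the cup and the globe by eye in the last picture, and both looked in place.

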